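# Turn the rotating tool tray until the tape measure faces the pointer

## Robot

A 6-joint arm with a two-finger parallel gripper is mounted at the origin on a cart in front of the work surface, level with it; the furniture and walls round the work are solid. World frame = base frame: x ahead of the robot, y to its left, z up, the work surface at z = 0. Lengths are in m, angles in degrees, forces in N, time in s.
With the tool pointing down it reaches from about 0.375 to 0.9 m from the base axis. Payload 3.1 kg.
Tool frame: the origin (TCP) lies on the centre line of the jaws, within the pads' length; the fingertips stand finger_overhang ahead of it and the grasp point (between the pads) lies 5 mm behind it (finger_overhang is the distance from the TCP to the fingertips, in m); z points along the fingers, y is the line along which they close (so a half turn about z gives the same grasp; the last joint's range is limited). The gripper opens to 87 mm and grips with 3 to 60 N. Pads are 19 mm wide; open, the fingers measure 117 mm over their backs; the gripper's body (75 mm by 190 mm) begins 51 mm behind the grasp point.
Start: joints at [-10.227, 30.224, 82.088, -0, 67.689, -10.227], TCP at [0.625, 0, 0.215] pointing down, gripper open.
Joint ranges: [-176.69, 176.69], [-43.24, 126.21], [12.49, 139.97], [-82, 262], [0, 151.66], [-163.58, 163.58]. Speed limits (degrees/s): [159.86, 159.86, 180, 180, 180, 180].

## Interface

Orientations are given as a 3x3 rotation matrix whose columns are the frame's x, y, z axes.
In Python, from rig import read_state, capture, calibration, hand_in, finger_overhang gives the robot as it stands.
- The arm moves only by the tool send_rows, never from a script. Its argument "plan" is a list of rows, each a list of 5 numbers: the closure in counts, from 0 (fully open) to 255 (shut), then the shift along the tool's x, y, z in m, then the turn about the tool's z in rad. A call has 1 to 20 rows; each row shifts and turns the commanded pose from where the row before left it, along the tool's axes as they then stand; what a row does not reach is not made up. A row lasts 1/12 s, in which the tool goes at most 41.7 mm and 7.16 degrees, less where a joint would pass 70% of its speed; a pose out of reach is approached as far as the arm can. A call is refused whole if a number of a shift passes 0.0417 or a number of a turn 0.125, either way. A call with a gripper value outside its range is refused whole. The fingers move at their own pace and stop on an object; the grip force is fixed at half the most. Time passes only in rows, so rows that do not move let the fingers close. It gives the time, the measured TCP pose, the force, the opening and the grip force at its end, in the units of the state.
- read_state(): the state, without advancing time (a new reading comes with each control period).
- capture(name): name is "scene" or "side" or "wrist"; returns (picture, depth): 480x640x3 uint8, blue, green, red; 480x640 float32, m along the optical axis (not along the pixel's ray), 0 where there is no reading.
- calibration(name): a dict with "fx", "fy", "cx", "cy" (pixels), "xyz" and "rotation" of the camera in the world. Camera axes: x right, y down, z forward; pixel columns grow to the right and rows downward; lengths in m; the calibration is good to about 2 mm. A picture is of the moment at which its call begins: read the wrist's pose just before it. calibration takes no time and is no camera call; for the wrist camera it gives the pose at the moment of the call.
- hand_in(): hands the job in; it is judged then, once.
The state is a dict: "time_s": time; "joint_positions": joint angles; "qvel": joint speeds; "tau": joint torques, N m; "position": TCP position; "tcp_rot": TCP orientation; "force": force on the tool from outside, world axes, zero at the start; "moment": the same for the moment, N m; "opening": opening from 0.0 (shut) to 1.0 (fully open); "grasp_force": force on a finger pad.
Only numpy, scipy, OpenCV 4.12 (cv2) and the standard library are available. Lean on these libraries where they do the work, as an engineer would, in place of code of your own. Each camera call takes 0.05 s, during which the arm holds its last target. There are 200 camera calls.

## Task

Turn the round rotating tray by pushing its rim pegs with the fingertips until the tape measure standing in it faces front, its middle in line with the metal pointer that sticks out from under the tray. Push gently and grasp nothing: do not touch, lift or tip the things in the tray, and leave the things on the bench where they are.

Things in the scene. Friction and masses are not known exactly. Their poses are not given: they have to be found in the camera images.
- tape_measure: compact tape measure (dark green case, black button, short yellow tape end) standing on its long narrow edge, 40 x 84 x 65 mm high, loose in one of the three compartments of the tray; origin in the middle of its underside, z up. It stands on the tray floor at z = 0.024 and reaches z = 0.089. Which compartment it is in, and which way it is turned, varies.
- padlock: brass padlock lying flat, 64 x 42 x 18 mm, loose in another compartment; origin in the middle of its underside
- electrical_tape: roll of black tape lying flat, 58 mm across, 19 mm high, loose in the third compartment; origin in the middle of its underside
- carousel_foot: fixed dark steel foot of the tray, 170 mm across; it cannot move. Origin on the turning axis, at the bench top, z up; its -x axis is the direction of the pointer, towards the robot to within 45 degrees. Beware: an open entry door stands upright to the right of the bench, its near edge at x = 0.34, y = -0.57; an arm starting there should draw in before swinging round
- tray: round wooden tray that turns over the foot; origin on the turning axis at the tray's underside (z = 0.018), x axis towards peg_1. 224 mm across, floor at z = 0.024, rim up to z = 0.042 all round, three thin dividers up to z = 0.056 that part it into three equal compartments of 120 degrees; in the middle a steel hub 18 mm thick, up to z = 0.070
- pointer (a point): tip of the flat bare-metal pointer bar (22 mm wide, 10 mm high, lying on the bench) that sticks out from under the tray, 186 mm from the turning axis; it never moves. Its axes are those of carousel_foot
- tray_turn (a joint): how far the tray has turned about its vertical axis since the start, where it reads 0; rad, counter-clockwise from above positive; it turns freely from -6.6 to 6.6 with light friction (about 1 N at a peg) and stays where it is left, without coasting. Things in it ride along
- spark_plug_box: small card box, 30 x 90 x 30 mm, loose on the bench to the left of the tray, a bystander; origin in the middle of its underside
- sanding_block: pale block, 65 x 100 x 32 mm, loose on the bench to the right of the tray, a bystander; origin in the middle of its underside
- combination_wrench: flat steel wrench, 181 mm long, 8 mm thick, loose on the bench behind the tray, a bystander; origin in the middle of its underside
- peg_1 (a point): centre of the top (z = 0.084) of one of three upright wooden push pegs, 14 mm thick, rising from z = 0.026 on a 28 mm wide lug outside the rim, 132 mm from the axis, at the outer end of a divider (60 degrees round from the middles of the compartments beside it); this one lies on the tray's x axis. 13 mm gap between peg and rim; turns with the tray
- peg_2 (a point): centre of the top (z = 0.084) of one of three upright wooden push pegs, 14 mm thick, rising from z = 0.026 on a 28 mm wide lug outside the rim, 132 mm from the axis, at the outer end of a divider (60 degrees round from the middles of the compartments beside it); 120 degrees counter-clockwise from peg_1. 13 mm gap between peg and rim; turns with the tray
- peg_3 (a point): centre of the top (z = 0.084) of one of three upright wooden push pegs, 14 mm thick, rising from z = 0.026 on a 28 mm wide lug outside the rim, 132 mm from the axis, at the outer end of a divider (60 degrees round from the middles of the compartments beside it); 120 degrees clockwise from peg_1. 13 mm gap between peg and rim; turns with the tray

How it is judged (in metres and radians):
At the end, for the whole second after the job is handed in: The tray is at rest, the middle of the tape measure within 12 mm of the line from the turning axis to the pointer, on the pointer's side; all three things still level on the tray floor, and the three bystanders within 20 mm of where they were (y of tape_measure in the frame of carousel_foot between -0.012 and 0.012 m and x of tape_measure in the frame of carousel_foot below -0.03 m and velocity of joint tray_turn between -0.03 and 0.03 rad/s and horizontal distance between each of tape_measure, padlock, electrical_tape and carousel_foot below 0.1 m and height (world z) of tape_measure between 0.014 and 0.034 m and angle between each of tape_measure, padlock, electrical_tape's own z axis and vertical below 0.2 rad and height (world z) of padlock between 0.014 and 0.034 m and height (world z) of electrical_tape between 0.014 and 0.034 m and distance of each of spark_plug_box, sanding_block, combination_wrench from where it was at the start of the episode below 0.02 m); the robot touches nothing.
It fails at once if a thing in the tray is lifted or tipped over (height (world z) of any of tape_measure, padlock, electrical_tape above 0.039 m or angle between any of tape_measure, padlock, electrical_tape's own z axis and vertical above 0.35 rad).
It fails at once if the robot touches a thing in the tray (contact force between any of the fingers, the arm and tape_measure above 0.5 N or contact force between any of the fingers, the arm and padlock above 0.5 N or contact force between any of the fingers, the arm and electrical_tape above 0.5 N).
It fails at once if a bystander on the bench is moved by more than 20 mm (distance of any of spark_plug_box, sanding_block, combination_wrench from where it was at the start of the episode above 0.02 m).
It fails at once if the robot presses on the rotating tray with more than 25 N (contact force between any of the fingers, the arm and tray above 25 N).
It also fails if it takes over 54 s, if anything falls off the work surface, if the arm or the gripper's body presses on something with over 40 N, if the wrist force passes 120 N, or if a joint passes its speed limit or range.

## Working session

There is one attempt and no reset: what is moved stays moved. The work goes in short steps, Python scripts to look and compute and a tool call to move; the robot and the scene stay as the last step left them, time stands still between calls to the robot, and variables do not carry over. Pictures are saved under pics/ and viewed, at most 10 in all, crops included, and the job is handed in when it is done.

Besides the shell and the picture viewer there is one more tool, called after ">>>" as name(argument=value, ...), one argument or row to a line, values as JSON. send_rows: Moves the arm, as the interface text tells. Its arguments: {"type":"object","properties":{"plan":{"type":"array","items":{"type":"array","items":{"type":"number"}}}},"required":["plan"]}

```bash
mkdir -p pics; cat > h.py <<'E'
import numpy as np, cv2
from rig import *
def cloud(name):
    im,d=capture(name); c=calibration(name)
    v,u=np.mgrid[:480,:640]
    P=np.stack([(u-c["cx"])/c["fx"]*d,(v-c["cy"])/c["fy"]*d,d],-1)
    W=P@np.array(c["rotation"]).T+np.array(c["xyz"])
    W[d==0]=np.nan
    return im,W
E
python3 - <<'E'
from h import *
s=read_state(); print(s["time_s"],s["position"],s["tcp_rot"],s["opening"],finger_overhang)
for n in("scene","wrist"):
    im,W=cloud(n); cv2.imwrite(f"pics/{n}0.png",im); np.save(f"{n}0.npy",W)
    print(n,calibration(n)["xyz"])
E
```

```text
0.0 [6.24248986e-01 1.62635733e-04 2.13763995e-01] [[ 1.56879948e-05  9.99997687e-01 -2.15061305e-03]
 [ 9.99999921e-01 -1.48356365e-05  3.96348083e-04]
 [ 3.96315261e-04 -2.15061909e-03 -9.99997609e-01]] 1.0031686952738608 0.014
scene [-0.27756245 -0.70984675  0.79434801]
wrist [0.6249045  0.07812347 0.38518904]
```

View pics/scene0.png

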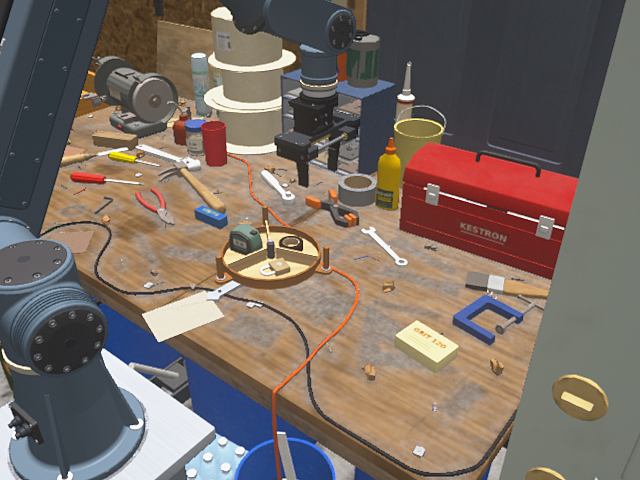

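View pics/wrist0.png

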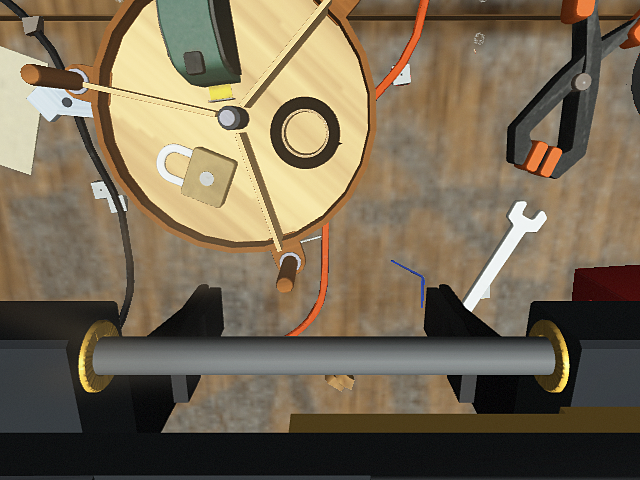

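The scene picture shows the tray at about (270,255) and the pointer at (222,290). In the wrist picture (image right is +x, up is +y) the hub is at (232,118) and the pegs at (30,74), (286,285) and past (345,0). The tape measure is in the upper-left compartment, and the pointer is near (60,103) by the left peg. Next I'll measure these.

```bash
python3 - <<'E'
from h import *
for n in("wrist","scene"):
    W=np.load(n+"0.npy"); im=cv2.imread(f"pics/{n}0.png")
    if n=="wrist":
        for (u,v) in [(232,112),(28,72),(286,285),(60,103),(78,106),(40,103),(204,180),(305,133),(190,60)]: print((u,v),W[v,u].round(4))
    # high points near tray
    X=W.reshape(-1,3); z=X[:,2]
    C=W[112,232] if n=="wrist" else C
    r=np.hypot(X[:,0]-C[0],X[:,1]-C[1])
    rim=X[(z>.038)&(z<.044)&(r>.09)&(r<.125)]
    A=np.c_[2*rim[:,:2],np.ones(len(rim))]; s=np.linalg.lstsq(A,(rim[:,:2]**2).sum(1),rcond=None)[0]
    c=s[:2]; print(n,"rim centre",c,"R",np.sqrt(s[2]+c@c))
    r=np.hypot(*(X[:,:2]-c).T); a=np.degrees(np.arctan2(X[:,1]-c[1],X[:,0]-c[0]))
    m=(z>.075)&(z<.088)&(r>.12)&(r<.145); lab=np.round(a[m]/15)
    for l in np.unique(lab):
        q=X[m][lab==l]; print("peg",l*15,len(q),q.mean(0).round(4),a[m][lab==l].mean().round(1))
    m=(z>.075)&(z<.095)&(r<.11); q=X[m][:,:2].astype(np.float32)
    print("tape",cv2.minAreaRect(q),len(q))
    m=(z>.004)&(z<.014)&(r>.135)&(r<.19)&(abs((a-180+180)%360-180)<60)
    cols=im.reshape(-1,3)[m]; g=(cols.max(1).astype(int)-cols.min(1)<25)&(cols.min(1)>110)
    q=X[m][g]; print("ptr",len(q),q.mean(0),a[m][g].mean(), r[m][g].max())
    if len(q): print(cv2.minAreaRect(q[:,:2].astype(np.float32)))
    print(np.percentile(a[m][g],[5,25,50,75,95]))
E
```

```text
(232, 112) [0.5577 0.0834 0.0698]
(28, 72) [0.4254 0.1089 0.0864]
(286, 285) [ 0.5951 -0.0458  0.0852]
(60, 103) [0.3983 0.0918 0.0121]
(78, 106) [0.4128 0.0894 0.0113]
(40, 103) [0.3803 0.0919 0.0109]
(204, 180) [0.5254 0.0302 0.0429]
(305, 133) [0.6087 0.0673 0.0257]
(190, 60) [0.5361 0.1159 0.0893]
wrist rim centre [0.55389508 0.07964678] R 0.10906589564290461
peg -75.0 285 [ 0.594  -0.0444  0.0836] -72.1
peg 165.0 502 [0.4272 0.1076 0.083 ] 167.5
tape ((0.5359086394309998, 0.1311834752559662), (0.03974616900086403, 0.04751618951559067), 5.541696548461914) 4208
ptr 1766 [0.39908946 0.07930111 0.00996104] 95.94422951780764 0.1899986811201566
((0.3938229978084564, 0.07408647239208221), (0.05741509422659874, 0.17040789127349854), 12.891030311584473)
[-156.09134955  155.1323492   173.79855408  176.58554244  178.81139936]
scene rim centre [0.5514869  0.07917787] R 0.10895595421203358
peg -75.0 34 [ 0.5887 -0.0478  0.0814] -73.7
peg 45.0 29 [0.6385 0.1752 0.0812] 47.8
peg 165.0 38 [0.4199 0.1054 0.0818] 168.7
tape ((0.5317065715789795, 0.13780075311660767), (0.04109683632850647, 0.06282622367143631), 7.956330299377441) 304
ptr 307 [0.39048021 0.08227576 0.00826697] 94.03440631282359 0.1899146576790588
((0.3914962410926819, 0.07461141049861908), (0.059671491384506226, 0.1690601110458374), 11.541179656982422)
[-178.17732949  158.69434633  172.18226547  176.53049607  178.94454748]
```

>>> send_rows(
  plan=[
    [255,-0.003,-0.01,-0.012,0],
    [255,-0.006,-0.02,-0.024,0],
    [255,-0.006,-0.02,-0.024,0],
    [255,-0.006,-0.02,-0.024,0],
    [255,-0.006,-0.02,-0.024,0],
    [255,-0.003,-0.01,-0.012,0],
    [255,0,0,0,0],
    [255,0,0,0,0],
    [255,0,0,0,0],
    [255,0,0,0,0],
  ],
)

```text
time_s: 0.93
position: [0.525, -0.0296, 0.3331]
tcp_rot: [[-0.0, 1.0, -0.003], [1.0, 0.0, 0.001], [0.001, -0.003, -1.0]]
force: [0.6, -0.9, 0.4]
opening: 0.327
grasp_force: 0.0
```

```bash
cat > m.py <<'E'
from h import *
import sys
n=sys.argv[1]
s=read_state(); print(s["time_s"],s["position"].round(4),s["opening"],s["force"])
im,W=cloud("wrist"); cv2.imwrite(f"pics/w{n}.png",im); np.save(f"w{n}.npy",W)
X=W.reshape(-1,3); z=X[:,2]; c=np.array([.5537,.08])
for _ in range(4):
    r=np.hypot(*(X[:,:2]-c).T)
    rim=X[(z>.037)&(z<.046)&(r>.1)&(r<.117)]
    A=np.c_[2*rim[:,:2],np.ones(len(rim))]; q=np.linalg.lstsq(A,(rim[:,:2]**2).sum(1),rcond=None)[0]
    c=q[:2]
print("rim centre",c,np.sqrt(q[2]+c@c))
r=np.hypot(*(X[:,:2]-c).T); a=np.degrees(np.arctan2(X[:,1]-c[1],X[:,0]-c[0]))
m=(z>.08)&(z<.09)&(r>.118)&(r<.146); lab=np.round(a[m]/20)
for l in np.unique(lab):
    q=X[m][lab==l]; print("peg",len(q),q.mean(0).round(4),a[m][lab==l].mean().round(1))
m=(z>.082)&(z<.095)&(r<.11); q=X[m][:,:2].astype(np.float32)
R=cv2.minAreaRect(q); p=np.array(R[0])-c
print("tape",R,len(q),"polar",np.hypot(*p),np.degrees(np.arctan2(p[1],p[0])))
for name,(x0,x1) in {"all":(.135,.184)}.items():
    m=(z>.006)&(z<.0155)&(r>x0)&(r<x1)&(a%360>150)&(a%360<215)
    i=im.reshape(-1,3)[m].astype(int); g=(np.ptp(i,1)<30)&(i.min(1)>100)
    aa=a[m][g]%360; rr=r[m][g]; print("ptr",len(aa))
    for k in np.arange(.135,.19,.008):
        t=aa[(rr>k)&(rr<k+.008)]
        if len(t): print(round(k,3),len(t),t.min().round(1),t.max().round(1),np.median(t).round(1))
E
python3 m.py 1
```

```text
0.9333 [ 0.525  -0.0296  0.3331] 0.32683156259298746 [ 0.61006749 -0.88930839  0.42885623]
rim centre [0.55345657 0.07932973] 0.10926652161314573
peg 134 [ 0.5927 -0.0456  0.0847] -72.6
peg 7 [ 0.5993 -0.0444  0.083 ] -69.7
peg 180 [0.4254 0.1078 0.0846] 167.5
peg 8 [0.4241 0.1017 0.0832] 170.2
tape ((0.5347122550010681, 0.1298268586397171), (0.04533785209059715, 0.039633676409721375), 89.79913330078125) 1878 polar 0.05386380135499759 110.36470926626048
ptr 1274
0.135 132 172.4 215.0 176.6
0.143 207 170.7 214.1 177.5
0.151 188 170.8 213.6 176.5
0.159 185 161.1 180.3 174.9
0.167 258 158.1 180.7 173.7
0.175 265 153.8 181.9 171.8
0.183 39 153.9 182.9 173.0
```

View pics/w1.png

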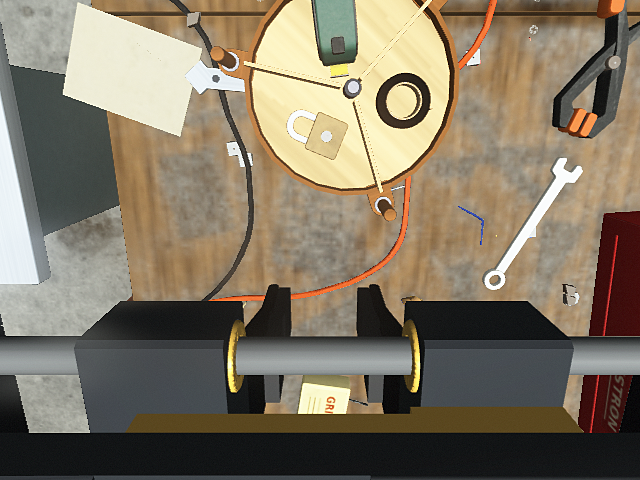

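The left peg is at (222,57), the pointer runs roughly from (243,80) to (188,75), and the tape measure is cut off at the top edge. I'll shift +y for a full view.

>>> send_rows(
  plan=[
    [255,0.01,0,0,0],
    [255,0.025,0,0,0],
    [255,0.025,0,0,0],
    [255,0.02,0,0,0],
    [255,0.01,0,0,0],
    [255,0,0,0,0],
    [255,0,0,0,0],
  ],
)

```text
time_s: 1.57
position: [0.525, 0.0604, 0.3343]
tcp_rot: [[-0.002, 1.0, -0.001], [1.0, 0.002, -0.001], [-0.001, -0.001, -1.0]]
force: [0.5, -0.0, 0.4]
opening: 0.007
grasp_force: 0.0
```

```bash
python3 m.py 2; python3 -c "
import cv2
im=cv2.imread('pics/w2.png')
cv2.imwrite('pics/w2c.png',cv2.resize(im[50:350,150:500],None,fx=2,fy=2,interpolation=2))"
```

```text
1.5667 [0.525  0.0604 0.3343] 0.006965304577820404 [ 0.53053871 -0.01559058  0.40124228]
rim centre [0.55360253 0.07905294] 0.10928936433745318
peg 119 [ 0.5926 -0.0456  0.0848] -72.6
peg 6 [ 0.5995 -0.0452  0.0832] -69.7
peg 175 [0.6422 0.1757 0.0847] 47.5
peg 10 [0.6377 0.1799 0.0834] 50.2
peg 155 [0.4257 0.1079 0.0848] 167.3
peg 5 [0.4247 0.1014 0.0837] 170.2
tape ((0.5349595546722412, 0.1370922029018402), (0.038877859711647034, 0.06064653769135475), 6.904018878936768) 2075 polar 0.060959960736685 107.8076999069269
ptr 937
0.135 95 173.4 215.0 177.2
0.143 136 174.1 214.0 202.7
0.151 131 171.1 213.6 177.4
0.159 160 166.4 180.1 174.8
0.167 201 158.7 180.9 174.3
0.175 180 154.0 182.5 172.6
0.183 34 154.2 181.8 170.7
```

View pics/w2c.png

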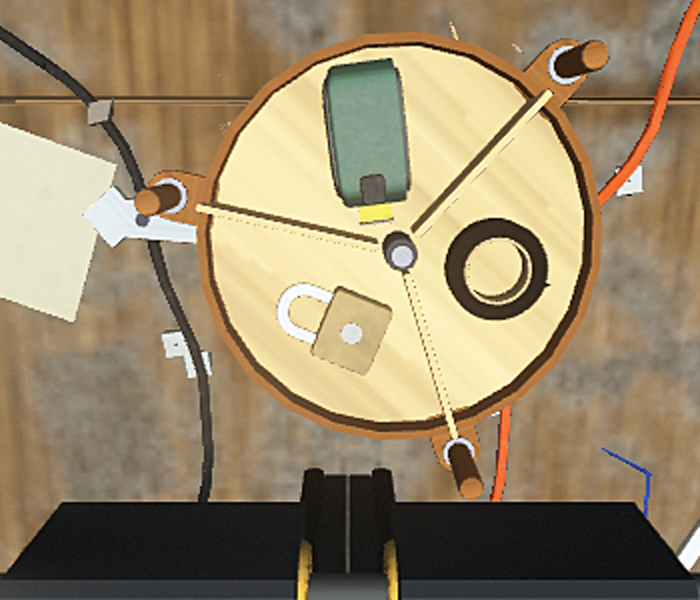

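The whole tray shows in this crop: the tape measure is at (368,135), its axis nearly radial, and the pointer's rotated-square head has its tip near (85,215). The bar's lower edge is near (150–195, 238–243). I'll now work out the pointer angle.

```bash
python3 - <<'E'
from h import *
c=calibration("wrist"); R=np.array(c["rotation"]); t=np.array(c["xyz"]); cen=np.array([.5536,.0795])
def w(u,v,z=.01):
    d=R@np.array([(u-c["cx"])/c["fx"],(v-c["cy"])/c["fy"],1]); return t+d*(z-t[2])/d[2]
for n,p in dict(tip=(85,215),ctop=(115,187),cbot=(112,247),low1=(195,243),low2=(155,237),low3=(130,236)).items():
    x=w(150+p[0]/2,50+p[1]/2); q=x[:2]-cen
    print(n,x.round(4),np.hypot(*q).round(4),np.degrees(np.arctan2(q[1],q[0])).round(1)%360)
im=cv2.imread("pics/w2.png")
cv2.imwrite("pics/w2p.png",cv2.resize(im[125:185,180:260],None,fx=9,fy=9,interpolation=2))
E
```

```text
tip [0.3706 0.0944 0.01  ] 0.1836 175.3
ctop [0.3896 0.1105 0.01  ] 0.1669 169.3
cbot [0.385  0.0757 0.01  ] 0.1686 181.3
low1 [0.4347 0.0781 0.01  ] 0.1189 180.7
low2 [0.4111 0.0816 0.01  ] 0.1425 179.2
low3 [0.3963 0.0822 0.01  ] 0.1574 179.0
```

View pics/w2p.png

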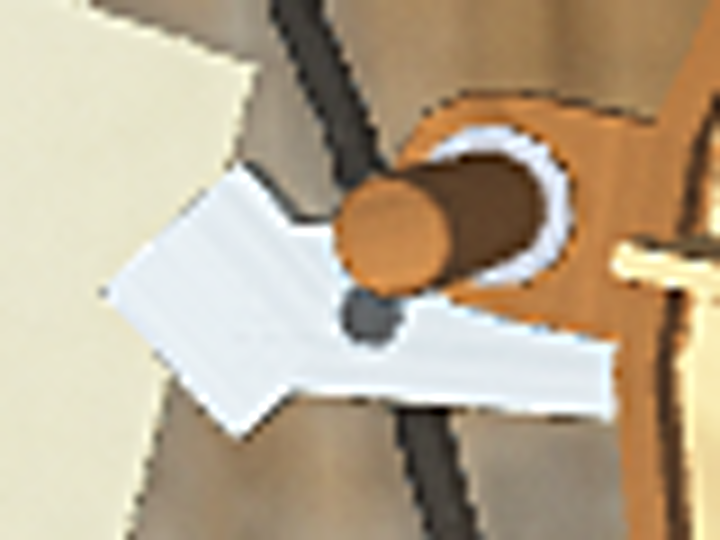

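The pointer is at 175.3°, from the tip, the corner midpoint and the lower edge alike. The tape middle is at 107.8° and the right peg at -72.6°. The tray has to turn about +67.5°, so I'll push the -72.6° peg from its clockwise side.

>>> send_rows(
  plan=[
    [255,-0.01,0.003,0.012,0],
    [255,-0.02,0.006,0.025,0],
    [255,-0.025,0.008,0.03,0],
    [255,-0.025,0.007,0.03,0],
    [255,-0.02,0.006,0.03,0],
    [255,-0.0144,0.003,0.03,0],
    [255,0,0,0.03,-0.035],
    [255,0,0,0.03,0],
    [255,0,0,0.025,0],
    [255,0,0,0.016,0],
    [255,0,0,0.01,0],
    [255,0,0,0,0],
    [255,0,0,0,0],
  ],
)

```text
time_s: 2.7
position: [0.5582, -0.0551, 0.0667]
tcp_rot: [[-0.034, 0.999, -0.0], [0.999, 0.034, -0.0], [-0.0, -0.0, -1.0]]
force: [-0.2, -0.3, 0.6]
opening: 0.005
grasp_force: 0.0
```

>>> send_rows(
  plan=[
    [255,6e-05,0.00404,0,-0.03],
    [255,6e-05,0.00404,0,-0.03],
    [255,3e-05,0.0027,0,-0.02],
    [255,3e-05,0.0027,0,-0.02],
    [255,3e-05,0.0027,0,-0.02],
    [255,6e-05,0.00404,0,-0.03],
    [255,6e-05,0.00404,0,-0.03],
    [255,6e-05,0.00404,0,-0.03],
    [255,6e-05,0.00404,0,-0.03],
    [255,6e-05,0.00404,0,-0.03],
    [255,6e-05,0.00404,0,-0.03],
    [255,6e-05,0.00404,0,-0.03],
    [255,6e-05,0.00404,0,-0.03],
    [255,6e-05,0.00404,0,-0.03],
  ],
)

```text
time_s: 3.87
position: [0.6087, -0.0425, 0.0672]
tcp_rot: [[-0.414, 0.91, -0.001], [0.91, 0.414, -0.0], [0.0, -0.001, -1.0]]
force: [-0.6, 0.5, 1.1]
opening: 0.002
grasp_force: 0.5
```

```bash
python3 m.py 3 | head -9; python3 - <<'E'
from rig import *; import numpy as np
p=np.array(read_state()["position"])[:2]-[.5536,.0795]; print(np.hypot(*p),np.degrees(np.arctan2(p[1],p[0])))
E
```

```text
3.8667 [ 0.6087 -0.0425  0.0672] 0.0015485839297265664 [-0.56052363  0.45341904  1.14584069]
rim centre [0.55486545 0.07924073] 0.10862031629193758
peg 659 [ 0.6107 -0.0309  0.0845] -63.2
tape ((0.0, 0.0), (0.0, 0.0), 0.0) 0 polar 0.5604951078584215 -171.87250475311072
ptr 377
0.135 68 204.4 215.0 211.6
0.143 212 203.8 214.1 207.6
0.151 97 203.8 213.8 206.2
0.13408250787849332 -65.23245375183235
```

>>> send_rows(
  plan=[
    [255,6e-05,0.00404,0,-0.03],
    [255,6e-05,0.00404,0,-0.03],
    [255,6e-05,0.00404,0,-0.03],
    [255,6e-05,0.00404,0,-0.03],
    [255,6e-05,0.00404,0,-0.03],
    [255,6e-05,0.00404,0,-0.03],
    [255,6e-05,0.00404,0,-0.03],
    [255,6e-05,0.00404,0,-0.03],
    [255,6e-05,0.00404,0,-0.03],
    [255,6e-05,0.00404,0,-0.03],
    [255,6e-05,0.00404,0,-0.03],
    [255,6e-05,0.00404,0,-0.03],
    [255,6e-05,0.00404,0,-0.03],
    [255,6e-05,0.00404,0,-0.03],
    [255,6e-05,0.00404,0,-0.03],
    [255,6e-05,0.00404,0,-0.03],
    [255,6e-05,0.00404,0,-0.03],
    [255,6e-05,0.00404,0,-0.03],
    [255,6e-05,0.00404,0,-0.03],
    [255,6e-05,0.00404,0,-0.03],
  ],
)

```text
time_s: 5.58
position: [0.6685, 0.0107, 0.0667]
tcp_rot: [[-0.856, 0.516, -0.0], [0.516, 0.856, 0.0], [0.0, -0.0, -1.0]]
force: [-0.0, -0.8, 1.0]
opening: 0.0
grasp_force: 0.6
```

```bash
cat > pol.py <<'E'
from h import *
p=np.array(read_state()["position"])[:2]-[.5536,.0795]; print("tool",np.hypot(*p),np.degrees(np.arctan2(p[1],p[0])))
im,W=cloud("scene"); X=W.reshape(-1,3); z=X[:,2]; c=np.array([.5515,.0792])
r=np.hypot(*(X[:,:2]-c).T); a=np.degrees(np.arctan2(X[:,1]-c[1],X[:,0]-c[0]))%360
m=(z>.07)&(z<.088)&(r>.12)&(r<.145); lab=np.round(a[m]/30)
for l in np.unique(lab): print("peg",(lab==l).sum(),a[m][lab==l].mean().round(1))
m=(z>.07)&(z<.095)&(r<.1)&(r>.02)&(a>100); print("tape",m.sum(),a[m].mean())
cv2.imwrite("pics/s%d.png"%(read_state()["time_s"]*100),im)
E
python3 pol.py
```

```text
tool 0.13394277957215928 -30.914310492849133
peg 41 97.4
peg 57 216.1
peg 66 328.6
tape 428 162.03542875549587
```

>>> send_rows(
  plan=[
    [255,6e-05,0.00404,0,-0.03],
    [255,6e-05,0.00404,0,-0.03],
    [255,6e-05,0.00404,0,-0.03],
    [255,6e-05,0.00404,0,-0.03],
    [255,6e-05,0.00404,0,-0.03],
    [255,6e-05,0.00404,0,-0.03],
    [255,6e-05,0.00404,0,-0.03],
    [255,6e-05,0.00404,0,-0.03],
    [255,3e-05,0.0027,0,-0.02],
    [255,2e-05,0.00134,0,-0.01],
    [255,0,0,0,0],
    [255,0,0,0,0],
    [255,0,-0.004,0,0],
    [255,0,-0.01,0,0],
    [255,-0.003,-0.008,0,0],
    [255,0,0,-0.02,0],
    [255,0,0,-0.03,0],
    [255,0,0,-0.03,0],
    [255,0,0,-0.02,0],
    [255,0,0,0,0],
  ],
)

```text
time_s: 7.3
position: [0.6834, 0.0198, 0.1726]
tcp_rot: [[-0.962, 0.273, 0.011], [0.273, 0.962, -0.002], [-0.011, 0.001, -1.0]]
force: [0.5, 0.5, 1.1]
opening: 0.01
grasp_force: 0.0
```

```bash
python3 pol.py; ls pics
```

```text
tool 0.14282122895495528 -24.693226834088133
peg 51 113.2
peg 52 231.4
peg 39 351.3
tape 438 176.55244567254653
s563.png
s735.png
scene0.png
w1.png
w2.png
w2c.png
w2p.png
w3.png
wrist0.png
```

>>> send_rows(
  plan=[
    [255,0,0,-0.02,0],
    [255,0.005,0,-0.03,0],
    [255,0.005,0,-0.035,0],
    [255,0.005,0,-0.035,0],
    [255,0.005,0,-0.03,0],
    [255,0,0,-0.01,0],
    [255,0,0,0,0],
    [255,0,0,0,0],
  ],
)

```text
time_s: 8.02
position: [0.6599, 0.0266, 0.325]
tcp_rot: [[-0.962, 0.273, -0.002], [0.273, 0.962, 0.0], [0.002, -0.0, -1.0]]
force: [0.0, -0.7, -0.7]
opening: 0.013
grasp_force: 0.0
```

```bash
python3 m.py 4
```

```text
8.0167 [0.6599 0.0266 0.325 ] 0.012600446466399861 [ 0.03453113 -0.6798901  -0.73138956]
rim centre [0.55246305 0.07971524] 0.10927868420880607
peg 26 [ 0.4674 -0.0201  0.0836] -130.4
peg 188 [ 0.4723 -0.0239  0.084 ] -127.7
peg 18 [0.6817 0.0559 0.0824] -10.5
peg 122 [0.6823 0.0618 0.0835] -7.8
tape ((0.505362868309021, 0.08485648036003113), (0.0374787338078022, 0.032954368740320206), 73.97744750976562) 1254 polar 0.047379951330597955 173.7705159385004
ptr 0
```

View pics/w4.png

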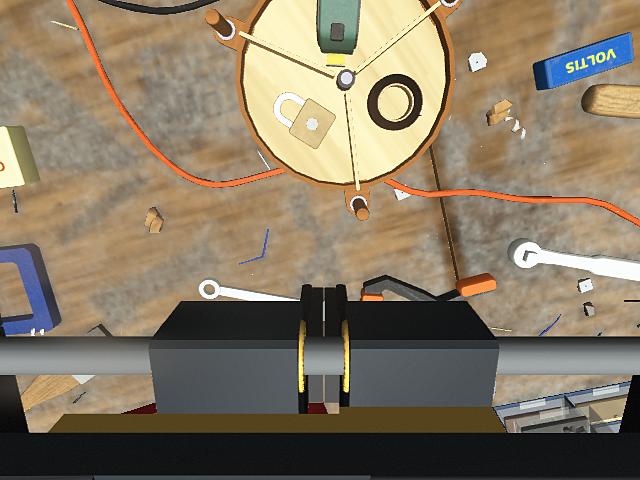

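The tray is cut off at the top again, but the pegs give a turn of about 64.5°. I'll move further in for a full check.

>>> send_rows(
  plan=[
    [255,0.01,0,0,0],
    [255,0.025,0,0,0],
    [255,0.03,0,0,0],
    [255,0.025,0,0,0],
    [255,0.01,0,0,0],
    [255,0,0,0,0],
    [255,0,0,0,0],
  ],
)

```text
time_s: 8.65
position: [0.5646, 0.054, 0.3256]
tcp_rot: [[-0.962, 0.272, -0.001], [0.272, 0.962, -0.0], [0.001, -0.0, -1.0]]
force: [0.3, -0.1, -0.5]
opening: 0.002
grasp_force: 0.0
```

```bash
python3 m.py 5; python3 -c "
import cv2
im=cv2.imread('pics/w5.png')
cv2.imwrite('pics/w5c.png',cv2.resize(im[0:300,150:500],None,fx=2,fy=2,interpolation=2))"
```

```text
8.65 [0.5646 0.054  0.3256] 0.0024716307609845703 [ 0.32294478 -0.06038324 -0.47820065]
rim centre [0.55430201 0.07936092] 0.10926262872513887
peg 25 [ 0.4691 -0.0204  0.0838] -130.5
peg 148 [ 0.4737 -0.0242  0.0848] -127.9
peg 6 [0.6806 0.0561 0.0832] -10.4
peg 48 [0.6805 0.0624 0.0837] -7.7
peg 22 [0.5104 0.2032 0.0841] 109.5
peg 165 [0.5046 0.2007 0.0848] 112.3
tape ((0.4938906133174896, 0.08812949061393738), (0.0390615351498127, 0.0596480555832386), 73.87703704833984) 2183 polar 0.06104445198492096 171.74132549307177
ptr 1457
0.135 200 170.5 214.8 175.9
0.143 217 170.7 213.9 177.6
0.151 204 165.9 213.8 176.3
0.159 220 162.1 180.4 174.9
0.167 300 158.4 180.9 173.6
0.175 293 153.7 182.3 172.6
0.183 23 154.5 182.5 178.4
```

View pics/w5c.png

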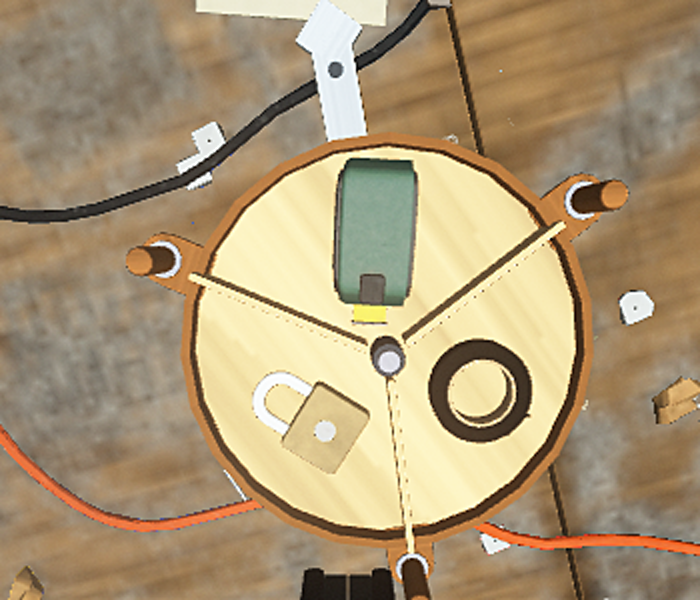

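The last picture shows the tape measure standing upright at (374,232), about 3.5° short of the pointer line from the hub (385,345) to (343,100). That is 4–5 mm off against the 12 mm allowed. The padlock and the roll are flat in their compartments, and the fingers are clear at z ≈ 0.31. I'll hand in.

```bash
python3 -c "
from rig import *
print(hand_in())"
```

```text
the job is handed in; nothing more can be done
None
```

I turned the tray about 64.5° counter-clockwise by one peg and handed the job in; the tape measure's middle is about 4–5 mm off the pointer line by camera (12 mm allowed), and the hand-in returned no verdict.

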